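# Turn the forming block face up and set it home on its locating plate

## Robot

A 7-joint arm with a two-finger parallel gripper is mounted at the origin on a cart in front of the work surface, level with it; the furniture and walls round the work are solid. World frame = base frame: x ahead of the robot, y to its left, z up, the work surface at z = 0. Lengths are in m, angles in rad, forces in N, time in s.
With the tool pointing down it reaches from about 0.35 to 0.9 m from the base axis. Payload 7.2 kg.
Tool frame: the origin (TCP) lies on the mounting face of the last link; the fingertips stand 182 mm ahead of it and the grasp point (between the pads) lies 163 mm ahead of it; z points along the fingers, y is the line along which they close (so a half turn about z gives the same grasp; the last joint's range is limited). The gripper opens to 88 mm and grips with 3 to 60 N. Pads are 20 mm wide; open, the fingers measure 115 mm over their backs; the gripper's body (75 mm by 178 mm) begins 61 mm behind the grasp point.
Start: joints at [-1.232, 0.411, -0.013, 1.596, 0.006, 1.134, -0.082], TCP at [0.247, 0.574, 0.405] pointing down, gripper open.
Joint ranges: [-2.95, 2.95], [-0.29, 1.99], [-1.47, 1.44], [0.14, 2.54], [-1.03, 4.17], [0.13, 1.85], [-2.86, 2.86]. Speed limits (rad/s): [2.39, 2.39, 3.01, 3.01, 3.14, 3.14, 3.14].

## Interface

Orientations are given as a unit quaternion [x, y, z, w].
In Python, from workcell import get_state, eyes, order gives the robot as it stands. The module is installed in compiled form; this text tells all that it offers.
- The arm moves only by the tool jog_arm, never from a script. Its argument "series" is a list of rows, each a list of 2 entries, a list of its own where there are three numbers: the shift along the tool's x, y, z in m, then the turn, a rotation vector about the tool's x, y, z in degrees. In form: [[[tx, ty, tz], [rx, ry, rz]], ...]. A call has 1 to 20 rows; each row is the pose to reach, as a shift and turn from the pose commanded when the call began, along the tool's axes at that moment; what a row does not reach only later rows make up. A row lasts 1/10 s, in which the tool goes at most 50 mm and 8.59 degrees, less where a joint would pass 70% of its speed; a pose out of reach is approached as far as the arm can. A call with a gripper value outside its range is refused whole. "hand" is the gripper command: -1 is fully open, 1 is shut, values between are in proportion, set as the call begins (left out, the last holds). The fingers move at their own pace and stop on an object; the grip force is fixed at half the most. Time passes only in rows, so rows that repeat a pose let the fingers close. It gives the time, the measured TCP pose, the force, the opening and the grip force at its end, in the units of the state.
- get_state(): the state, without advancing time (a new reading comes with each control period).
- eyes.get_image(name): name is "side" or "top" or "wrist"; returns a dict with "image" (400x640x3 uint8, red, green, blue), "fx", "fy", "cx", "cy" (pixels), "pose" (4x4, takes a point from camera to world coordinates). Camera axes: x right, y up, looking along -z (the intrinsics and any distortion apply to the point x, -y, -z); pixel columns grow to the right and rows downward; lengths in m; the calibration is good to about 2 mm. A picture is of the moment at which its call begins. There is no depth.
- order.sign_off(): hands the job in; it is judged then, once.
The state is a dict: "t": time; "joint_pos": joint angles; "qd": joint speeds; "tau": joint torques, N m; "tcp_pos": TCP position; "orientation": TCP orientation; "ft_force": force on the tool from outside, world axes, zero at the start; "wrist_torque": the same for the moment, N m; "opening": finger opening in m; "grip_force": force on a finger pad.
Only numpy, scipy, OpenCV 4.12 (cv2) and the standard library are available. Lean on these libraries where they do the work, as an engineer would, in place of code of your own. Each camera call takes 0.05 s, during which the arm holds its last target. There are 200 camera calls.

## Task

Two wooden forming blocks lie on the bench; one has been left upside down, its channel and red-painted rims hidden underneath. Turn that block over, without letting it topple over or fall, and lay it channel side up on the metal locating plate, pushed fully home so that one long side rests against the two side pins and one end against the end pin, and let go of it. Leave the other block, the hammer and the roll of tape where they are.

Things in the scene. Friction and masses are not known exactly. Their poses are not given: they have to be found in the camera images.
- block_down_center (a point): centre of the pale wooden forming block that starts upside down: 110 mm long (its x axis) x 44 mm wide (y) x 40 mm thick (z), about 0.25 kg. Its z axis points out of the working face; at the start this face is on the bench, so z points down. It stands safely on an end, and either end may go to the end pin
- block_down: the same upside-down block: origin in the middle of its plain flat back face (20 mm from its centre), axes as above. The working face (z = 40 mm) has a half-round channel 26 mm wide and 13 mm deep along the whole length, between two 9 mm rims with red stripes; sides and ends are flat
- block_up_center (a point): centre of the second block, of the same shape and size, which already lies with its channel and red rims up (z up); leave it alone. The two blocks may have changed places
- nest_home (a point): where the block's centre lies when it is home on the locating plate: 20 mm above the plate's top, 32 mm above the bench. Home, the block lies with its length along this frame's y, working face up, one long side against the two side pins (on the +x side) and one end against the end pin (at the +y end)
- nest: fixed aluminium locating plate 100 (x) x 170 (y) x 12 mm, origin under its centre, z up, straight below the home point. Three steel pins 10 mm across stand 14 mm above it: side pins centred at x = 27, y = 36 and -36 mm, end pin at x = 0, y = 60 mm. The -x and -y sides are open. It is turned up to 0.3 rad either way
- chasing_hammer: hammer 229 mm long with a wooden handle, lying flat, 28 mm high, behind the work; origin under its middle; leave alone
- masking_tape: roll of tape lying flat, 96 mm across, 25 mm high; origin under its middle; leave alone
Things that resemble listed ones, but are neither listed nor needed, are in the scene too. Leave any purple or yellow look-alike of the block_down alone.

How it is judged:
By the outcome, as a careful person would: the job done as asked, in the order asked, and still so for the second after the job is handed in, with the robot touching nothing.
It also fails if it takes over 72 s, if anything falls off the work surface, if the arm or the gripper's body presses on something with over 40 N, if the wrist force passes 120 N, or if a joint passes its speed limit or range.

## Working session

There is one attempt and no reset: what is moved stays moved. The work goes in short steps, Python scripts to look and compute and a tool call to move; the robot and the scene stay as the last step left them, time stands still between calls to the robot, and variables do not carry over. Pictures are saved under pics/ and viewed, at most 10 in all, crops included, and the job is handed in when it is done.

Besides the shell and the picture viewer there is one more tool, called after "Emit:" as name(argument=value, ...) on one line, values as JSON. jog_arm: Moves the arm, as the interface text tells. Its arguments: {"type":"object","properties":{"series":{"type":"array"},"hand":{"type":"number"}},"required":["series"]}

```bash
mkdir -p pics
cat > h.py <<'E'
import numpy as np, cv2
from workcell import get_state, eyes, order
from scipy.spatial.transform import Rotation as R
def grab(n,f):
    d=eyes.get_image(n); cv2.imwrite('pics/'+f,d['image'][:,:,::-1]); np.save('pics/'+f+'.npy',d,allow_pickle=True); return d
def load(f): return np.load('pics/'+f+'.npy',allow_pickle=True).item()
def ray(d,u,v,z):
    T=np.array(d['pose']); r=T[:3,:3]@np.array([(u-d['cx'])/d['fx'],-(v-d['cy'])/d['fy'],-1]); o=T[:3,3]
    return o+r*(z-o[2])/r[2]
def proj(d,p):
    T=np.array(d['pose']); q=T[:3,:3].T@(np.array(p)-T[:3,3]); return d['cx']+d['fx']*q[0]/-q[2], d['cy']-d['fy']*q[1]/-q[2]
E
python3 - <<'E'
from h import *
a=grab('top','t0.png');b=grab('side','s0.png')
for d in(a,b): print({k:v for k,v in d.items() if k!='image'})
print(get_state())
E
```

```text
{'fx': 414.9143666699238, 'fy': 414.9143666699238, 'cx': 321.8260083639887, 'cy': 199.1719456778643, 'pose': array([[ 0.01219152,  0.99040791, -0.13763554,  0.33425889],
       [-0.99987636,  0.0107078 , -0.01151533, -0.02602706],
       [-0.0099311 ,  0.13775891,  0.990416  ,  1.43902334],
       [ 0.        ,  0.        ,  0.        ,  1.        ]])}
{'fx': 454.04625534261237, 'fy': 454.04625534261237, 'cx': 325.64949106734787, 'cy': 200.06035377835923, 'pose': array([[ 0.98677614,  0.0800994 , -0.14091468,  0.29847601],
       [-0.16184423,  0.43913416, -0.88372373, -1.23000963],
       [-0.00890529,  0.89484372,  0.44629073,  0.69707458],
       [ 0.        ,  0.        ,  0.        ,  1.        ]])}
{'t': 0.1, 'joint_pos': array([-1.23221435,  0.41183217, -0.01270229,  1.59697969,  0.00562228,
        1.13426564, -0.08214682]), 'qd': array([-1.81405957e-03, -8.56196646e-04, -2.67750090e-03, -1.33048019e-03,
       -3.35534317e-04, -1.76909049e-05,  1.90613151e-04]), 'tau': array([ 3.60156453e-03, -5.89098287e+01,  6.44517392e-01, -2.91716677e+01,
       -5.37300424e-02,  1.45120500e-02,  5.55685290e-05]), 'tcp_pos': array([0.24723446, 0.57380927, 0.40387747]), 'orientation': array([ 2.01953323e-01,  9.79394880e-01, -7.19712580e-04, -8.40777001e-05]), 'ft_force': array([0.31472281, 0.97786316, 0.59332867]), 'wrist_torque': array([-0.04120864,  0.03311849,  0.05591404]), 'grip_force': 0.0, 'opening': 0.08765574898920607}
```

View pics/t0.png

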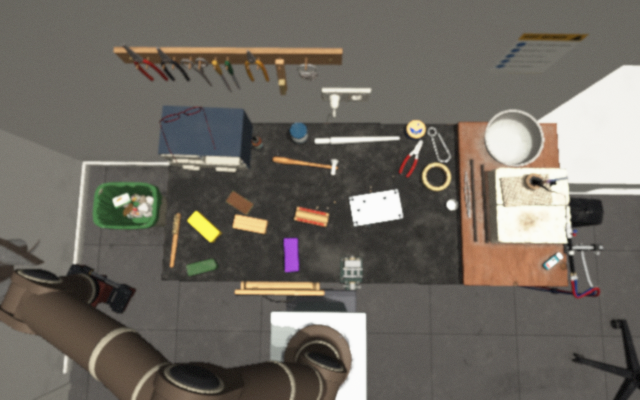

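View pics/s0.png

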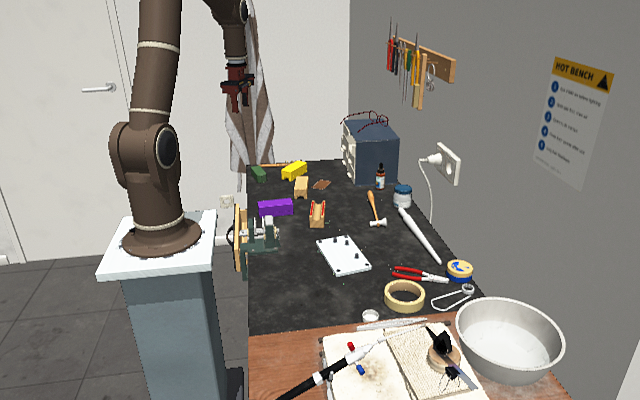

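Candidates in the top view: the pale plain block at (250,224), the red-rimmed block at (312,216, the other block), the yellow (203,226) and purple (291,255) look-alikes, brown wood (239,202) and a green block (201,268). By the description it is the pale block at (250,224). I'll check it in one close crop, along with the plate at (376,207).

Run:
```python
from h import *
a=load('t0.png');b=load('s0.png')
I=a['image'];J=b['image']
c=lambda X,u,v,w,h,s:cv2.resize(X[v:v+h,u:u+w],(w*s,h*s),interpolation=cv2.INTER_CUBIC)
L=np.hstack([c(I,220,200,60,40,6),c(I,340,180,70,50,6)[:240]])
M=np.hstack([c(J,270,160,60,40,6),c(J,310,230,70,50,6)[:240]])
cv2.imwrite('pics/c0.png',np.vstack([L,M])[:,:,::-1])
def rect(m,off,z,name):
    cs,_=cv2.findContours(m.astype(np.uint8),0,2);k=max(cs,key=cv2.contourArea);r=cv2.minAreaRect(k)
    p=cv2.boxPoints(r)+np.array(off); w=np.array([ray(a,u,v,z)[:2] for u,v in p]); ed=np.diff(np.vstack([w,w[:1]]),axis=0)
    print(name,r,'\n',w.round(4),w.mean(0).round(4),np.linalg.norm(ed,axis=1).round(4),np.degrees(np.arctan2(ed[:,1],ed[:,0])).round(1))
S=I[205:245,225:275].astype(int); rect((S[...,0]>150)&(S[...,2]>60),(225,205),.04,'pale')
S=I[180:235,340:412].astype(int); rect(S.min(-1)>140,(340,180),.012,'plate')
S=I[200:232,285:340].astype(int); rect(S[...,0]>130,(285,200),.04,'up')
```

```text
pale ((24.576923370361328, 18.615385055541992), (33.14362716674805, 13.924245834350586), 11.309932708740234) 
 [[0.4298 0.2928]
 [0.4762 0.2855]
 [0.4554 0.1743]
 [0.4091 0.1821]] [0.4426 0.2337] [0.047  0.1131 0.0469 0.1126] [  -9.  -100.6  170.4   79.4]
plate ((35.54054260253906, 27.243244171142578), (30.249412536621094, 50.6348876953125), 80.53767395019531) 
 [[ 0.543  -0.1005]
 [ 0.5741 -0.2741]
 [ 0.4701 -0.2898]
 [ 0.4395 -0.118 ]] [ 0.5067 -0.1956] [0.1763 0.1052 0.1745 0.105 ] [ -79.8 -171.4  100.1    9.6]
up ((26.209758758544922, 16.18780517578125), (33.31513214111328, 13.968605995178223), 12.094757080078125) 
 [[ 0.4581  0.0854]
 [ 0.5048  0.0764]
 [ 0.4822 -0.0345]
 [ 0.4357 -0.0251]] [0.4702 0.0256] [0.0475 0.1132 0.0474 0.1127] [ -10.9 -101.5  168.5   78.6]
```

View pics/c0.png

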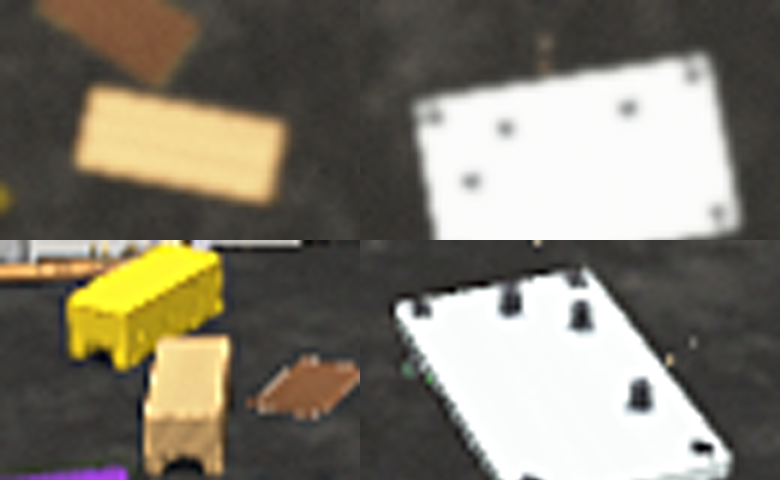

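The crop confirms the choice: the block at (250,224) shows its plain back on top and the channel underneath at its near end. The plate's side pins are at about (364,201) and (385,198), with the end pin at (358,210).

Plan: turn it end over end in two 90° stages, standing it on an end in between. In each stage the tool swings from one tilt to the opposite one.

```bash
cat >> h.py <<'E'
def frame(yaw,tilt):
    a,t=np.radians(yaw),np.radians(tilt); y=np.array([np.cos(a),np.sin(a),0]);u=np.array([-np.sin(a),np.cos(a),0])
    z=np.array([0,0,-np.cos(t)])+np.sin(t)*u; return np.c_[np.cross(y,z),y,z]
def row(g,yaw,tilt,frm=None):
    "row from pose frm (g,yaw,tilt) or the measured one, to grasp point g with yaw of closing line and tilt toward +u"
    if frm: R0=frame(*frm[1:]); p0=np.array(frm[0])-.163*R0[:,2]
    else: s=get_state(); R0=R.from_quat(s['orientation']).as_matrix(); p0=s['tcp_pos']
    R1=frame(yaw,tilt); p1=np.array(g)-.163*R1[:,2]
    t=R0.T@(p1-p0); r=np.degrees(R.from_matrix(R0.T@R1).as_rotvec())
    print(t.round(4).tolist(),r.round(2).tolist(),'n=',round(max(np.linalg.norm(t)/.05,np.linalg.norm(r)/8.59),1))
def now():
    s=get_state();M=R.from_quat(s['orientation']).as_matrix();z=M[:,2];y=M[:,1];yaw=np.arctan2(y[1],y[0]);u=np.array([-np.sin(yaw),np.cos(yaw),0])
    print('t',round(s['t'],2),'g',(s['tcp_pos']+.163*z).round(4),'yaw',np.degrees(yaw).round(2),'tilt',np.degrees(np.arctan2(z@u,-z[2])).round(2),'ydip',np.degrees(y[2]).round(2),'q',s['joint_pos'].round(2),'F',s['ft_force'].round(1),'op',round(s['opening'],4),s['grip_force'])
E
python3 -c "
from h import *
now();row((.447,.258,.13),-10.5,-30)
row((.447,.258,.025),-10.5,-30,((.447,.258,.13),-10.5,-30))"
```

```text
t 0.1 g [0.2472 0.5736 0.2409] yaw 66.7 tilt -0.01 ydip -0.08 q [-1.23  0.41 -0.01  1.6   0.01  1.13 -0.08] F [0.3 1.  0.6] op 0.0877 0.0
[-0.2903, -0.1314, 0.1329] [20.12, -25.22, 75.33] n= 9.5
[0.0525, 0.0, 0.0909] [0.0, 0.0, 0.0] n= 2.1
```

Emit:
jog_arm(series=[[[-0.29,-0.131,0.133],[20.1,-25.2,75.3]],[[-0.29,-0.131,0.133],[20.1,-25.2,75.3]],[[-0.29,-0.131,0.133],[20.1,-25.2,75.3]],[[-0.29,-0.131,0.133],[20.1,-25.2,75.3]],[[-0.29,-0.131,0.133],[20.1,-25.2,75.3]],[[-0.29,-0.131,0.133],[20.1,-25.2,75.3]],[[-0.29,-0.131,0.133],[20.1,-25.2,75.3]],[[-0.29,-0.131,0.133],[20.1,-25.2,75.3]],[[-0.29,-0.131,0.133],[20.1,-25.2,75.3]],[[-0.29,-0.131,0.133],[20.1,-25.2,75.3]],[[-0.29,-0.131,0.133],[20.1,-25.2,75.3]],[[-0.29,-0.131,0.133],[20.1,-25.2,75.3]],[[-0.29,-0.131,0.133],[20.1,-25.2,75.3]],[[-0.29,-0.131,0.133],[20.1,-25.2,75.3]]], hand=-1)

```text
t: 1.5
tcp_pos: [0.4618, 0.3389, 0.2719]
orientation: [0.742, 0.618, -0.198, 0.165]
ft_force: [-0.5, -0.8, -0.7]
opening: 0.0878
grip_force: 0.0
```

```bash
python3 -c "
from h import *
now();row((.447,.258,.025),-10.5,-30)
d=grab('wrist','w1.png')
for s in(1,-1):
  print(d['pose'].round(3).tolist(),proj(d,(.4426,.2337,.04)))
"
```

```text
t 1.5 g [0.4471 0.2591 0.1305] yaw -10.42 tilt -29.85 ydip -0.02 q [-1.12  0.63  0.46  1.72  0.07  1.24 -0.9 ] F [-0.5 -0.8 -0.7] op 0.0878 0.0
[0.052, 0.0002, 0.092] [0.03, -0.15, 0.08] n= 2.1
[[0.984, 0.125, 0.129, 0.472], [-0.18, 0.685, 0.706, 0.394], [0.0, -0.717, 0.697, 0.218], [0.0, 0.0, 0.0, 1.0]] (np.float64(318.3100979280917), np.float64(180.68990282832362))
[[0.984, 0.125, 0.129, 0.472], [-0.18, 0.685, 0.706, 0.394], [0.0, -0.717, 0.697, 0.218], [0.0, 0.0, 0.0, 1.0]] (np.float64(318.3100979280917), np.float64(180.68990282832362))
```

View pics/w1.png

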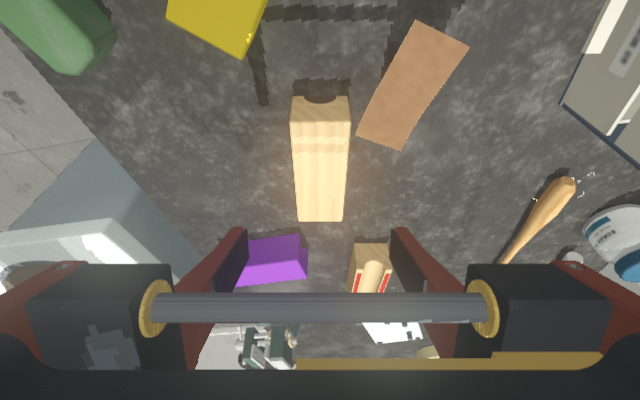

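The wrist view shows the block at (320,165), aligned with the tool and midway between the fingers, with its channel at the bottom of its end (322,90). I'll descend and grip.

Emit:
jog_arm(series=[[[0.026,0,0.046],[0,0,0]],[[0.04,0,0.07],[0,0,0]],[[0.05,0,0.088],[0,0,0]],[[0.052,0,0.092],[0,0,0]],[[0.052,0,0.092],[0,0,0]],[[0.052,0,0.092],[0,0,0]]])

```text
t: 2.15
tcp_pos: [0.4622, 0.3383, 0.1671]
orientation: [0.743, 0.618, -0.198, 0.165]
ft_force: [-0.1, 0.6, -0.2]
opening: 0.0878
grip_force: 0.0
```

Emit:
jog_arm(series=[[[0,0,0],[0,0,0]],[[0,0,0],[0,0,0]],[[0,0,0],[0,0,0]],[[0,0,0],[0,0,0]],[[0,0,0],[0,0,0]],[[0,0,0],[0,0,0]],[[0,0,0],[0,0,0]],[[0,0,0],[0,0,0]],[[0,0,0],[0,0,0]],[[0,0,0],[0,0,0]]], hand=1)

```text
t: 3.15
tcp_pos: [0.4618, 0.3382, 0.166]
orientation: [0.743, 0.618, -0.198, 0.165]
ft_force: [0.0, 0.4, 0.6]
opening: 0.0438
grip_force: 30.0
```

```bash
python3 -c "
from h import *
now();A=((.447,.258,.025),-10.5,-30);row((.447,.258,.15),-10.5,-30)
row((.45,.21,.15),20,60,((.447,.258,.15),-10.5,-30))
row((.45,.21,.15),10,30,((.447,.258,.15),-10.5,-30))"
```

```text
t 3.15 g [0.4471 0.2583 0.0247] yaw -10.48 tilt -29.89 ydip 0.02 q [-1.09  0.78  0.42  1.76  0.03  1.06 -0.92] F [0.  0.4 0.6] op 0.0438 29.954786505550146
[-0.0624, 0.0001, -0.1085] [0.03, -0.11, 0.01] n= 2.5
[-0.1865, 0.0833, 0.1766] [8.75, 87.68, -32.65] n= 10.9
[-0.1771, 0.0402, 0.1022] [0.0, 59.33, -21.46] n= 7.3
```

Emit:
jog_arm(series=[[[-0.02,0,-0.035],[0,0,0]],[[-0.04,0,-0.07],[0,0,0]],[[-0.062,0,-0.108],[0,0,0]],[[-0.062,0,-0.108],[0,0,0]],[[-0.062,0,-0.108],[0,0,0]]])

```text
t: 3.65
tcp_pos: [0.4614, 0.3385, 0.2907]
orientation: [0.743, 0.618, -0.197, 0.164]
ft_force: [-0.5, -0.0, -3.7]
opening: 0.0436
grip_force: 30.0
```

Emit:
jog_arm(series=[[[-0.177,0.04,0.102],[0,59.3,-21.5]],[[-0.177,0.04,0.102],[0,59.3,-21.5]],[[-0.177,0.04,0.102],[0,59.3,-21.5]],[[-0.177,0.04,0.102],[0,59.3,-21.5]],[[-0.177,0.04,0.102],[0,59.3,-21.5]],[[-0.177,0.04,0.102],[0,59.3,-21.5]],[[-0.177,0.04,0.102],[0,59.3,-21.5]],[[-0.186,0.083,0.177],[8.8,87.7,-32.6]],[[-0.186,0.083,0.177],[8.8,87.7,-32.6]],[[-0.186,0.083,0.177],[8.8,87.7,-32.6]],[[-0.186,0.083,0.177],[8.8,87.7,-32.6]],[[-0.186,0.083,0.177],[8.8,87.7,-32.6]],[[-0.186,0.083,0.177],[8.8,87.7,-32.6]],[[-0.186,0.083,0.177],[8.8,87.7,-32.6]]])

```text
t: 5.05
tcp_pos: [0.4975, 0.0777, 0.2282]
orientation: [0.498, 0.708, 0.286, -0.41]
ft_force: [0.6, -0.3, -3.6]
opening: 0.044
grip_force: 30.0
```

```bash
python3 -c "
from h import *
now();row((.45,.21,.15),20,60);row((.45,.21,.085),20,60)
s=grab('side','s1.png');t=grab('top','t1.png')
c=lambda d,r:cv2.resize(d['image'][int(proj(d,(.45,.21,.12))[1])-40:][:80,int(proj(d,(.45,.21,.12))[0])-50:][:,:100],(400,320),interpolation=2)
cv2.imwrite('pics/c1.png',np.hstack([c(s,0),c(t,0)])[:,:,::-1])
"
```

```text
t 5.05 g [0.4491 0.2104 0.1468] yaw 19.93 tilt 60.04 ydip -0.17 q [ 0.08  0.65 -0.06  1.96 -0.96  1.27  1.04] F [ 0.6 -0.3 -3.6] op 0.044 29.960654452443123
[0.0025, 0.0007, -0.0021] [-0.02, -0.04, -0.19] n= 0.1
[-0.0538, 0.0009, 0.0303] [-0.02, -0.04, -0.19] n= 1.2
```

View pics/c1.png

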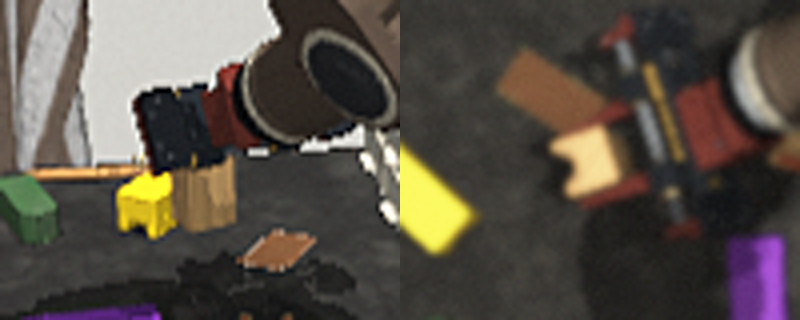

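The block is upright in the grip: its top end with the channel notch is at (585,165) in the right half, and it hangs vertical at (205,190) in the left half. Lowering to contact.

Emit:
jog_arm(series=[[[-0.02,0,0.012],[0,0,0]],[[-0.038,0,0.022],[0,0,0]],[[-0.048,0,0.028],[0,0,0]],[[-0.052,0,0.03],[0,0,0]],[[-0.052,0,0.03],[0,0,0]],[[-0.052,0,0.03],[0,0,0]]])

```text
t: 5.75
tcp_pos: [0.4981, 0.0781, 0.1704]
orientation: [0.496, 0.709, 0.288, -0.41]
ft_force: [0.3, 0.0, -2.6]
opening: 0.0439
grip_force: 30.0
```

Emit:
jog_arm(series=[[[-0.0013,0,0.0008],[0,0,0]],[[-0.0026,0,0.0015],[0,0,0]],[[-0.0035,0,0.002],[0,0,0]],[[-0.0035,0,0.002],[0,0,0]]])

```text
t: 6.15
tcp_pos: [0.4979, 0.0779, 0.1657]
orientation: [0.497, 0.709, 0.287, -0.41]
ft_force: [0.6, 1.3, -2.7]
opening: 0.0439
grip_force: 30.0
```

```bash
python3 -c "
from h import *
now()"
```

```text
t 6.15 g [0.4497 0.2107 0.0845] yaw 19.98 tilt 60.12 ydip 0.01 q [ 0.1   0.77 -0.08  1.96 -0.98  1.2   1.13] F [ 0.6  1.3 -2.7] op 0.0439 29.960573315620422
```

Still hanging (Fz −2.7 N); go down in small steps.

Emit:
jog_arm(series=[[[-0.0013,0,0.0008],[0,0,0]],[[-0.0022,0,0.0012],[0,0,0]],[[-0.0022,0,0.0012],[0,0,0]],[[-0.0022,0,0.0012],[0,0,0]]])

```text
t: 6.55
tcp_pos: [0.4979, 0.0779, 0.1632]
orientation: [0.496, 0.709, 0.287, -0.41]
ft_force: [-0.4, -0.6, -3.1]
opening: 0.044
grip_force: 30.0
```

Emit:
jog_arm(series=[[[-0.0013,0,0.0008],[0,0,0]],[[-0.0013,0,0.0008],[0,0,0]],[[-0.0013,0,0.0008],[0,0,0]]])

```text
t: 6.85
tcp_pos: [0.4979, 0.078, 0.1616]
orientation: [0.496, 0.709, 0.287, -0.41]
ft_force: [-0.3, -0.1, -3.6]
opening: 0.0438
grip_force: 30.0
```

Emit:
jog_arm(series=[[[-0.0009,0,0.0005],[0,0,0]],[[-0.0013,0,0.0008],[0,0,0]],[[-0.0013,0,0.0008],[0,0,0]]])

```text
t: 7.15
tcp_pos: [0.4979, 0.078, 0.1601]
orientation: [0.497, 0.709, 0.287, -0.41]
ft_force: [-0.6, 0.1, -2.4]
opening: 0.0439
grip_force: 30.0
```

Emit:
jog_arm(series=[[[-0.0009,0,0.0005],[0,0,0]],[[-0.0013,0,0.0008],[0,0,0]],[[-0.0013,0,0.0008],[0,0,0]]])

```text
t: 7.45
tcp_pos: [0.498, 0.0779, 0.1594]
orientation: [0.496, 0.709, 0.288, -0.411]
ft_force: [0.3, -3.1, 4.7]
opening: 0.0439
grip_force: 30.0
```

Emit:
jog_arm(series=[[[-0.0009,0,0.0005],[0,0,0]],[[-0.0013,0,0.0008],[0,0,0]],[[-0.0013,0,0.0008],[0,0,0]]])

```text
t: 7.75
tcp_pos: [0.4982, 0.0778, 0.1589]
orientation: [0.496, 0.709, 0.289, -0.411]
ft_force: [-0.4, -7.7, 13.4]
opening: 0.0441
grip_force: 30.0
```

Contact. Ease off slightly and release, then back straight out along the tool.

Emit:
jog_arm(series=[[[0.0013,0,-0.0008],[0,0,0]],[[0.0013,0,-0.0008],[0,0,0]],[[0.0013,0,-0.0008],[0,0,0]]])

```text
t: 8.05
tcp_pos: [0.4981, 0.078, 0.1593]
orientation: [0.496, 0.709, 0.288, -0.41]
ft_force: [1.0, -3.6, 6.5]
opening: 0.0438
grip_force: 30.0
```

Emit:
jog_arm(series=[[[0,0,0],[0,0,0]],[[0,0,0],[0,0,0]],[[0,0,0],[0,0,0]],[[0,0,0],[0,0,0]],[[0,0,0],[0,0,0]],[[0,0,0],[0,0,0]]], hand=-1)

```text
t: 8.65
tcp_pos: [0.4979, 0.078, 0.1586]
orientation: [0.496, 0.709, 0.287, -0.41]
ft_force: [-0.4, -0.1, 0.1]
opening: 0.0864
grip_force: 0.0
```

Emit:
jog_arm(series=[[[0,0,-0.03],[0,0,0]],[[0,0,-0.06],[0,0,0]],[[0,0,-0.1],[0,0,0]],[[0.05,0,-0.13],[0,0,0]],[[0.09,0,-0.15],[0,0,0]],[[0.13,0,-0.15],[0,0,0]],[[0.13,0,-0.15],[0,0,0]]])

```text
t: 9.35
tcp_pos: [0.5203, 0.0186, 0.3512]
orientation: [0.494, 0.711, 0.289, -0.408]
ft_force: [-0.3, 0.2, -0.6]
opening: 0.0877
grip_force: 0.0
```

```bash
python3 -c "
from h import *
now();
t=grab('top','t2.png');s=grab('side','s2.png');w=grab('wrist','w2.png')
p=(.45,.21,.11)
c=lambda d:cv2.resize(d['image'][int(proj(d,p)[1])-30:][:60,int(proj(d,p)[0])-50:][:,:100],(400,240),interpolation=2)
cv2.imwrite('pics/c2.png',np.vstack([np.hstack([c(s),c(t)]),cv2.resize(w['image'],(800,500))[:360]])[:,:,::-1])
S=t['image'].astype(int);u,v=map(int,proj(t,p)); S=S[v-20:v+20,u-20:u+20]
m=((S[...,0]>185)&(S[...,2]>70)&(S[...,2]<190)).astype(np.uint8)
cs,_=cv2.findContours(m,0,2);k=max(cs,key=cv2.contourArea);r=cv2.minAreaRect(k);q=cv2.boxPoints(r)+[u-20,v-20]
W=np.array([ray(t,a,b,.11)[:2] for a,b in q]);print(r,W.round(4).tolist(),W.mean(0))
"
```

```text
t 9.35 g [0.4722 0.1515 0.2698] yaw 20.14 tilt 60.06 ydip 0.45 q [ 0.15  0.5  -0.02  1.83 -0.87  1.51  0.87] F [-0.3  0.2 -0.6] op 0.0877 0.0
((19.149999618530273, 21.450000762939453), (13.597793579101562, 12.016654968261719), 71.56504821777344) [[0.4618, 0.2386], [0.4745, 0.2022], [0.4331, 0.1869], [0.4205, 0.2232]] [0.44747888 0.2127082 ]
```

View pics/c2.png

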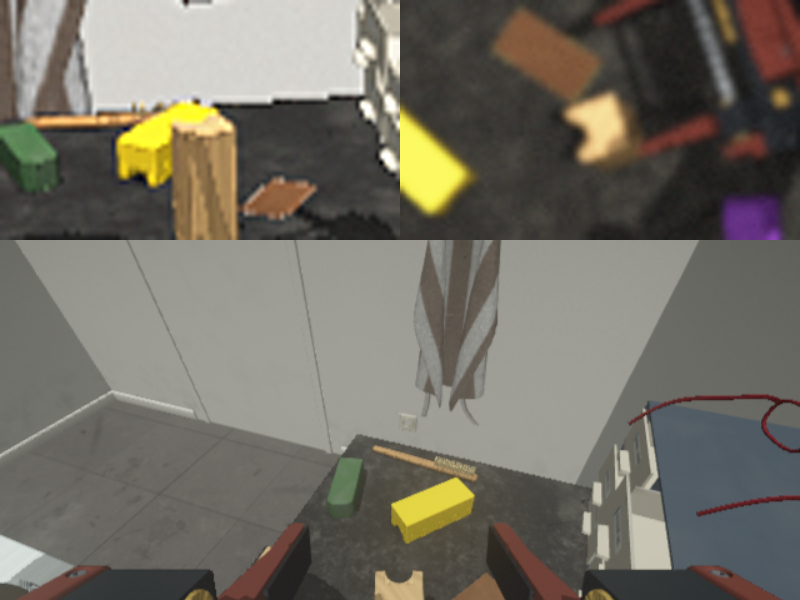

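The block stands upright at (203,175) in the side crop, with its top notch facing left at (585,130) in the top crop. Now to come round to the other side for stage 2.

```bash
python3 -c "
from h import *
P=((.45,.22,.31),20,0);Q=((.4146,.303,.137),20,-50);G=((.446,.2165,.06),20,-50)
row(*P);row(*Q,P);row(*G,Q)"
```

```text
[0.2177, 0.0039, 0.1229] [-0.0, -60.09, -0.0] n= 7.0
[0.215, -0.0049, 0.2312] [0.0, -50.0, 0.0] n= 6.3
[-0.0002, -0.0001, 0.12] [0.0, 0.0, 0.0] n= 2.4
```

Emit:
jog_arm(series=[[[0.218,0.004,0.123],[0,-60,0]],[[0.218,0.004,0.123],[0,-60,0]],[[0.218,0.004,0.123],[0,-60,0]],[[0.218,0.004,0.123],[0,-60,0]],[[0.218,0.004,0.123],[0,-60,0]],[[0.218,0.004,0.123],[0,-60,0]],[[0.218,0.004,0.123],[0,-60,0]],[[0.218,0.004,0.123],[0,-60,0]],[[0.218,0.004,0.123],[0,-60,0]]])

```text
t: 10.4
tcp_pos: [0.4504, 0.2205, 0.4723]
orientation: [0.573, 0.819, 0.0, -0.003]
ft_force: [-0.1, -0.0, 0.7]
opening: 0.0877
grip_force: 0.0
```

Emit:
jog_arm(series=[[[0.215,-0.005,0.231],[0,-50,0]],[[0.215,-0.005,0.231],[0,-50,0]],[[0.215,-0.005,0.231],[0,-50,0]],[[0.215,-0.005,0.231],[0,-50,0]],[[0.215,-0.005,0.231],[0,-50,0]],[[0.215,-0.005,0.231],[0,-50,0]],[[0.215,-0.005,0.231],[0,-50,0]],[[0.215,-0.005,0.231],[0,-50,0]],[[0.215,-0.005,0.231],[0,-50,0]]])

```text
t: 11.3
tcp_pos: [0.3738, 0.4192, 0.2444]
orientation: [0.522, 0.742, -0.242, 0.344]
ft_force: [-0.0, -0.2, 0.3]
opening: 0.0878
grip_force: 0.0
```

```bash
python3 -c "
from h import *
now();row((.4146,.303,.137),20,-50);row((.446,.2165,.06),20,-50);grab('wrist','w3.png')"
```

```text
t 11.3 g [0.4159 0.3021 0.1392] yaw 19.74 tilt -49.78 ydip -0.01 q [-1.05  0.68 -0.08  1.73  0.62  1.46 -1.1 ] F [-0.  -0.2  0.3] op 0.0878 0.0
[0.0031, -0.0015, 0.0004] [-0.2, -0.22, -0.16] n= 0.1
[0.0025, -0.0011, 0.1204] [-0.2, -0.22, -0.16] n= 2.4
```

View pics/w3.png

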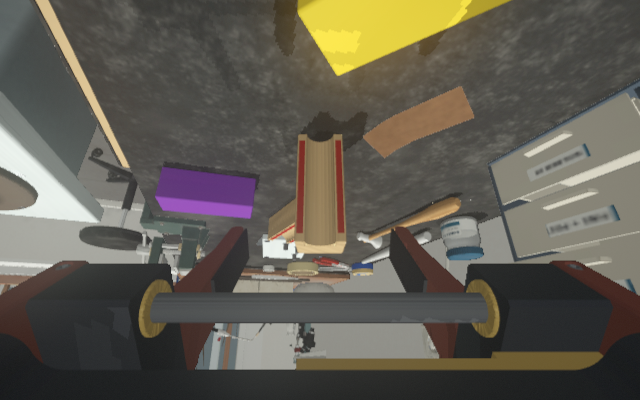

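The channel face looks at the tool, centred between the fingers at (320,190) and straight. Advance and grip.

Emit:
jog_arm(series=[[[0.001,-0.001,0.04],[0,0,0]],[[0.002,-0.001,0.08],[0,0,0]],[[0.002,-0.001,0.11],[0,0,0]],[[0.002,-0.001,0.12],[0,0,0]],[[0.002,-0.001,0.12],[0,0,0]],[[0.002,-0.001,0.12],[0,0,0]]])

```text
t: 11.95
tcp_pos: [0.4026, 0.3366, 0.1663]
orientation: [0.521, 0.743, -0.24, 0.345]
ft_force: [-0.0, 0.3, 0.6]
opening: 0.0882
grip_force: 0.0
```

Emit:
jog_arm(series=[[[0,0,0],[0,0,0]],[[0,0,0],[0,0,0]],[[0,0,0],[0,0,0]],[[0,0,0],[0,0,0]],[[0,0,0],[0,0,0]],[[0,0,0],[0,0,0]],[[0,0,0],[0,0,0]],[[0,0,0],[0,0,0]],[[0,0,0],[0,0,0]]], hand=1)

```text
t: 12.85
tcp_pos: [0.4023, 0.336, 0.1646]
orientation: [0.52, 0.743, -0.241, 0.346]
ft_force: [2.5, 1.1, 1.9]
opening: 0.0443
grip_force: 29.9
```

```bash
python3 -c "
from h import *
now()
t=load('t0.png');c=np.array([.5067,-.1956])
# pins: dark blobs on plate, height ~.026 top
S=t['image'][190:215,350:392].min(-1); m=(cv2.resize(S,None,fx=4,fy=4,interpolation=2)<150).astype(np.uint8)
n,l,st,ce=cv2.connectedComponentsWithStats(m)
for i in range(1,n):
  if 20<st[i,4]<400: print(st[i,4],(ce[i]/4+[350,190]).round(1),ray(t,*(ce[i]/4+[350-.375,190-.375]),.022)[:2].round(4))
a=np.radians(9.9);nx=np.array([np.cos(a),np.sin(a)]);ny=np.array([-np.sin(a),np.cos(a)])
for p in((27,36),(27,-36),(0,60)): print('exp',(c+nx*p[0]/1e3+ny*p[1]/1e3).round(4))
s=get_state();M=R.from_quat(s['orientation']).as_matrix();print(M.T@[0,0,.1])"
```

```text
t 12.85 g [0.445  0.2189 0.0595] yaw 20.01 tilt -49.86 ydip 0.05 q [-0.97  0.75 -0.04  1.89  0.72  1.24 -1.17] F [2.5 1.1 1.9] op 0.0443 29.888039454817772
148 [350.5 211.5] [ 0.4909 -0.1072]
exp [ 0.5271 -0.1555]
exp [ 0.5395 -0.2264]
exp [ 0.4964 -0.1365]
[-7.64503805e-02  9.26453706e-05 -6.44618550e-02]
```

```bash
python3 -c "
from h import *
t=load('t0.png');c=np.array([.5067,-.1956]);
import itertools
for u,v in((358.3,210),(364.3,201.2),(384.6,198)): print(ray(t,u-.4,v-.4,.024)[:2].round(4))
A=((.445,.2189,.0595),20,-50);B=((.445,.2189,.16),20,-50);C=((.48,.02,.25),15,-5)
a=np.radians(9.9);nx=np.array([np.cos(a),np.sin(a)]);ny=np.array([-np.sin(a),np.cos(a)])
g=c-.006*nx-(.008+.0045)*ny
D=((*g,.13),9.9,40);E=((*g,.012+.0267+.006),9.9,40);print(D)
row(*B);row(*C,B);row(*D,C);row(*E,D)"
```

```text
[ 0.4961 -0.1337]
[ 0.5268 -0.1543]
[ 0.5387 -0.2241]
((np.float64(0.502938457796564), np.float64(-0.20894544117861114), 0.13), 9.9, 40)
[-0.0765, 0.0002, -0.0648] [0.04, -0.14, -0.03] n= 2.0
[-0.3121, -0.0339, 0.1423] [2.37, 44.97, 4.55] n= 6.9
[-0.3306, -0.0464, 0.187] [-1.57, 44.97, 4.99] n= 7.7
[-0.0548, 0.0, 0.0653] [0.0, 0.0, 0.0] n= 1.7
```

Emit:
jog_arm(series=[[[-0.02,0,-0.017],[0,0,0]],[[-0.05,0,-0.043],[0,0,0]],[[-0.076,0,-0.065],[0,0,0]],[[-0.076,0,-0.065],[0,0,0]],[[-0.076,0,-0.065],[0,0,0]]])

```text
t: 13.35
tcp_pos: [0.4013, 0.3363, 0.2642]
orientation: [0.521, 0.743, -0.242, 0.345]
ft_force: [0.1, -0.2, -3.6]
opening: 0.0435
grip_force: 29.9
```

Emit:
jog_arm(series=[[[-0.312,-0.034,0.142],[2.4,45,4.6]],[[-0.312,-0.034,0.142],[2.4,45,4.6]],[[-0.312,-0.034,0.142],[2.4,45,4.6]],[[-0.312,-0.034,0.142],[2.4,45,4.6]],[[-0.312,-0.034,0.142],[2.4,45,4.6]],[[-0.312,-0.034,0.142],[2.4,45,4.6]],[[-0.312,-0.034,0.142],[2.4,45,4.6]],[[-0.312,-0.034,0.142],[2.4,45,4.6]],[[-0.312,-0.034,0.142],[2.4,45,4.6]],[[-0.312,-0.034,0.142],[2.4,45,4.6]]])

```text
t: 14.35
tcp_pos: [0.475, 0.0349, 0.4096]
orientation: [0.608, 0.793, -0.027, 0.032]
ft_force: [-0.2, 0.3, -2.5]
opening: 0.0439
grip_force: 29.9
```

```bash
python3 -c "
from h import *
now();D=((.503,-.209,.13),9.9,40);row(*D)"
```

```text
t 14.35 g [0.4779 0.0215 0.2472] yaw 15.0 tilt -4.81 ydip -0.22 q [-0.21  0.15  0.    1.94  0.1   1.05  0.01] F [-0.2  0.3 -2.5] op 0.0439 29.880223721265793
[-0.333, -0.0448, 0.1835] [-1.8, 44.79, 4.92] n= 7.7
```

Emit:
jog_arm(series=[[[-0.333,-0.045,0.183],[-1.8,44.8,4.9]],[[-0.333,-0.045,0.183],[-1.8,44.8,4.9]],[[-0.333,-0.045,0.183],[-1.8,44.8,4.9]],[[-0.333,-0.045,0.183],[-1.8,44.8,4.9]],[[-0.333,-0.045,0.183],[-1.8,44.8,4.9]],[[-0.333,-0.045,0.183],[-1.8,44.8,4.9]],[[-0.333,-0.045,0.183],[-1.8,44.8,4.9]],[[-0.333,-0.045,0.183],[-1.8,44.8,4.9]],[[-0.333,-0.045,0.183],[-1.8,44.8,4.9]],[[-0.333,-0.045,0.183],[-1.8,44.8,4.9]],[[-0.333,-0.045,0.183],[-1.8,44.8,4.9]]])

```text
t: 15.45
tcp_pos: [0.5224, -0.311, 0.2567]
orientation: [0.603, 0.72, 0.222, -0.262]
ft_force: [-0.1, 0.4, -4.2]
opening: 0.0436
grip_force: 29.9
```

```bash
python3 -c "
from h import *
now();row((.503,-.209,.13),9.9,40);row((.503,-.209,.046),9.9,40)
s=grab('side','s4.png');t=grab('top','t4.png')
p=(.503,-.2,.06)
c=lambda d:cv2.resize(d['image'][int(proj(d,p)[1])-40:][:80,int(proj(d,p)[0])-50:][:,:100],(400,320),interpolation=2)
cv2.imwrite('pics/c4.png',np.hstack([c(s),c(t)])[:,:,::-1])"
```

```text
t 15.45 g [ 0.5045 -0.2076  0.132 ] yaw 10.02 tilt 40.09 ydip 0.19 q [ 0.51  0.71  0.12  1.59 -0.55  1.43  1.05] F [-0.1  0.4 -4.2] op 0.0436 29.879826083779335
[-0.0019, -0.0016, 0.0008] [0.07, -0.09, 0.21] n= 0.1
[-0.056, -0.0018, 0.0651] [0.07, -0.09, 0.21] n= 1.7
```

View pics/c4.png

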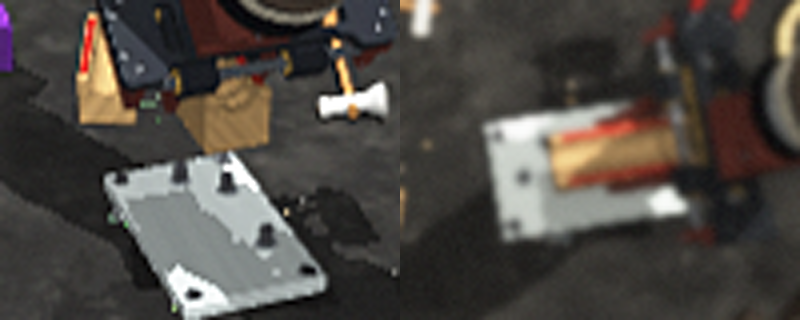

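The block is channel up and level above the plate: left end at (552,160), end pin at (525,178). Lower it, fast and then gently.

Emit:
jog_arm(series=[[[-0.02,-0.002,0.023],[0,0,0]],[[-0.04,-0.002,0.047],[0,0,0.2]],[[-0.052,-0.002,0.06],[0,0,0.2]],[[-0.056,-0.002,0.065],[0,0,0.2]],[[-0.056,-0.002,0.065],[0,0,0.2]],[[-0.056,-0.002,0.065],[0,0,0.2]]])

```text
t: 16.15
tcp_pos: [0.5207, -0.3148, 0.1727]
orientation: [0.606, 0.719, 0.221, -0.26]
ft_force: [0.1, 0.1, -2.9]
opening: 0.0438
grip_force: 29.9
```

Emit:
jog_arm(series=[[[-0.0013,0,0.0015],[0,0,0]],[[-0.0026,0,0.0031],[0,0,0]],[[-0.0026,0,0.0031],[0,0,0]],[[-0.0026,0,0.0031],[0,0,0]]])

```text
t: 16.55
tcp_pos: [0.5202, -0.3148, 0.1677]
orientation: [0.606, 0.718, 0.221, -0.261]
ft_force: [-1.4, -0.1, -2.9]
opening: 0.044
grip_force: 29.9
```

Emit:
jog_arm(series=[[[-0.0006,0,0.0008],[0,0,0]],[[-0.001,0,0.0011],[0,0,0]],[[-0.001,0,0.0011],[0,0,0]]])

```text
t: 16.85
tcp_pos: [0.5201, -0.3148, 0.1659]
orientation: [0.606, 0.718, 0.221, -0.261]
ft_force: [0.2, -0.2, -2.9]
opening: 0.0439
grip_force: 29.9
```

```bash
python3 -c "
from h import *
now()"
```

```text
t 16.85 g [ 0.5027 -0.2115  0.041 ] yaw 9.69 tilt 40.0 ydip 0.09 q [ 0.53  0.83  0.11  1.61 -0.57  1.3   1.12] F [ 0.2 -0.2 -2.9] op 0.0439 29.87977646291256
```

Emit:
jog_arm(series=[[[-0.0006,0,0.0008],[0,0,0]],[[-0.001,0,0.0011],[0,0,0]],[[-0.001,0,0.0011],[0,0,0]]])

```text
t: 17.15
tcp_pos: [0.5202, -0.3149, 0.1644]
orientation: [0.606, 0.718, 0.221, -0.261]
ft_force: [-0.3, -0.4, -2.6]
opening: 0.0441
grip_force: 29.9
```

Emit:
jog_arm(series=[[[-0.0006,0,0.0008],[0,0,0]],[[-0.0006,0,0.0008],[0,0,0]],[[-0.0006,0,0.0008],[0,0,0]]])

```text
t: 17.45
tcp_pos: [0.5202, -0.3148, 0.1635]
orientation: [0.606, 0.718, 0.221, -0.261]
ft_force: [1.1, -0.2, -2.6]
opening: 0.0436
grip_force: 29.9
```

Emit:
jog_arm(series=[[[-0.0006,0,0.0008],[0,0,0]],[[-0.0006,0,0.0008],[0,0,0]],[[-0.0006,0,0.0008],[0,0,0]]])

```text
t: 17.75
tcp_pos: [0.5202, -0.3147, 0.1624]
orientation: [0.606, 0.718, 0.221, -0.261]
ft_force: [0.1, 0.3, -2.6]
opening: 0.0439
grip_force: 29.9
```

Emit:
jog_arm(series=[[[-0.0006,0,0.0008],[0,0,0]],[[-0.0006,0,0.0008],[0,0,0]],[[-0.0006,0,0.0008],[0,0,0]]])

```text
t: 18.05
tcp_pos: [0.5202, -0.3148, 0.1618]
orientation: [0.606, 0.718, 0.221, -0.261]
ft_force: [0.6, -0.7, 1.5]
opening: 0.0438
grip_force: 29.9
```

Emit:
jog_arm(series=[[[-0.0006,0,0.0008],[0,0,0]],[[-0.0006,0,0.0008],[0,0,0]],[[-0.0006,0,0.0008],[0,0,0]]])

```text
t: 18.35
tcp_pos: [0.5201, -0.3149, 0.1617]
orientation: [0.606, 0.718, 0.222, -0.261]
ft_force: [-2.0, -1.3, 8.3]
opening: 0.044
grip_force: 29.9
```

Contact. Ease off, then slide toward the end pin while still gripping, watching the force.

Emit:
jog_arm(series=[[[0.0005,0,-0.0006],[0,0,0]],[[0.002,0,0.0007],[0,0,0]],[[0.0035,0,0.002],[0,0,0]],[[0.005,0,0.0033],[0,0,0]],[[0.0066,0,0.0045],[0,0,0]],[[0.0066,0,0.0045],[0,0,0]],[[0.0066,0,0.0045],[0,0,0]]])

```text
t: 19.05
tcp_pos: [0.5192, -0.3073, 0.1619]
orientation: [0.606, 0.719, 0.221, -0.26]
ft_force: [1.5, -5.0, 5.9]
opening: 0.0441
grip_force: 29.9
```

Emit:
jog_arm(series=[[[0.0008,0,0.0006],[0,0,0]],[[0.0015,0,0.0013],[0,0,0]],[[0.0015,0,0.0013],[0,0,0]]])

```text
t: 19.35
tcp_pos: [0.5188, -0.3057, 0.162]
orientation: [0.606, 0.719, 0.221, -0.26]
ft_force: [0.5, -5.7, 6.9]
opening: 0.0438
grip_force: 29.9
```

```bash
python3 -c "
from h import *
now()"
```

```text
t 19.35 g [ 0.5016 -0.2025  0.0369] yaw 9.65 tilt 39.9 ydip 0.17 q [ 0.52  0.83  0.11  1.63 -0.58  1.28  1.12] F [ 0.5 -5.7  6.9] op 0.0438 29.88152414560318
```

Emit:
jog_arm(series=[[[0.0008,0,0.0006],[0,0,0]],[[0.0011,0,0.0009],[0,0,0]],[[0.0011,0,0.0009],[0,0,0]]])

```text
t: 19.65
tcp_pos: [0.5185, -0.3043, 0.1619]
orientation: [0.606, 0.718, 0.221, -0.26]
ft_force: [1.3, -4.6, 6.9]
opening: 0.044
grip_force: 29.9
```

Emit:
jog_arm(series=[[[0.0008,0,0.0006],[0,0,0]],[[0.0011,0,0.0009],[0,0,0]],[[0.0011,0,0.0009],[0,0,0]]])

```text
t: 19.95
tcp_pos: [0.5183, -0.3031, 0.162]
orientation: [0.606, 0.719, 0.221, -0.26]
ft_force: [0.7, -6.0, 6.5]
opening: 0.044
grip_force: 29.9
```

Emit:
jog_arm(series=[[[0.0008,0,0.0006],[0,0,0]],[[0.0008,0,0.0006],[0,0,0]],[[0.0008,0,0.0006],[0,0,0]]])

```text
t: 20.25
tcp_pos: [0.5182, -0.3028, 0.1622]
orientation: [0.607, 0.719, 0.221, -0.259]
ft_force: [1.7, -8.6, 7.2]
opening: 0.0432
grip_force: 29.9
```

Emit:
jog_arm(series=[[[0.0008,0,0.0006],[0,0,0]],[[0.0008,0,0.0006],[0,0,0]]])

```text
t: 20.45
tcp_pos: [0.518, -0.3025, 0.1624]
orientation: [0.607, 0.719, 0.221, -0.258]
ft_force: [1.2, -11.0, 7.4]
opening: 0.0439
grip_force: 29.9
```

Emit:
jog_arm(series=[[[0,0,0],[0,0,0]],[[0,0,0],[0,0,0]],[[0,0,0],[0,0,0]],[[0,0,0],[0,0,0]]], hand=-0.2)

```text
t: 20.85
tcp_pos: [0.5176, -0.2994, 0.161]
orientation: [0.605, 0.718, 0.221, -0.261]
ft_force: [0.7, -0.4, 0.3]
opening: 0.0525
grip_force: 0.0
```

Emit:
jog_arm(series=[[[0,0.002,0],[0,0,0]],[[0,0.004,0],[0,0,0]],[[0,0.006,0],[0,0,0]],[[0,0.008,0],[0,0,0]],[[0,0.008,0],[0,0,0]]])

```text
t: 21.35
tcp_pos: [0.5255, -0.2988, 0.1613]
orientation: [0.606, 0.718, 0.221, -0.261]
ft_force: [-2.3, -0.3, 0.6]
opening: 0.0529
grip_force: 1.1
```

```bash
python3 -c "
from h import *
now()"
```

```text
t 21.35 g [ 0.508  -0.1955  0.0365] yaw 9.71 tilt 39.99 ydip 0.07 q [ 0.51  0.83  0.1   1.63 -0.58  1.28  1.11] F [-2.3 -0.3  0.6] op 0.0529 1.1156237125396729
```

Emit:
jog_arm(series=[[[0,0.001,0],[0,0,0]],[[0,0.002,0],[0,0,0]],[[0,0.002,0],[0,0,0]]])

```text
t: 21.65
tcp_pos: [0.5276, -0.2984, 0.1614]
orientation: [0.606, 0.718, 0.221, -0.261]
ft_force: [-1.5, -1.1, -0.9]
opening: 0.0523
grip_force: 1.0
```

Emit:
jog_arm(series=[[[0,0.001,0],[0,0,0]],[[0,0.0015,0],[0,0,0]],[[0,0.0015,0],[0,0,0]]])

```text
t: 21.95
tcp_pos: [0.5291, -0.2981, 0.1614]
orientation: [0.606, 0.718, 0.221, -0.261]
ft_force: [-2.0, -1.7, -0.3]
opening: 0.0528
grip_force: 0.8
```

Emit:
jog_arm(series=[[[0,0.001,0],[0,0,0]],[[0,0.001,0],[0,0,0]],[[0,0.001,0],[0,0,0]]])

```text
t: 22.25
tcp_pos: [0.5299, -0.2981, 0.1614]
orientation: [0.606, 0.718, 0.221, -0.261]
ft_force: [-3.9, -1.7, 0.3]
opening: 0.0526
grip_force: 1.5
```

Emit:
jog_arm(series=[[[0,0.001,0],[0,0,0]],[[0,0.001,0],[0,0,0]],[[0,0.001,0],[0,0,0]]])

```text
t: 22.55
tcp_pos: [0.5302, -0.2981, 0.1613]
orientation: [0.606, 0.718, 0.221, -0.262]
ft_force: [-6.2, -3.2, 1.1]
opening: 0.053
grip_force: 3.0
```

Emit:
jog_arm(series=[[[0,0.001,0],[0,0,0]],[[0,0.001,0],[0,0,0]],[[0,0.001,0],[0,0,0]]])

```text
t: 22.85
tcp_pos: [0.5305, -0.2981, 0.1612]
orientation: [0.606, 0.718, 0.22, -0.262]
ft_force: [-7.9, -2.6, 1.6]
opening: 0.0529
grip_force: 4.4
```

```bash
python3 -c "
from h import *
now()"
```

```text
t 22.85 g [ 0.5125 -0.1948  0.0364] yaw 9.74 tilt 40.04 ydip -0.09 q [ 0.5   0.83  0.1   1.62 -0.58  1.28  1.1 ] F [-7.9 -2.6  1.6] op 0.0529 4.424528740346432
```

Both side pins are bearing. A last press, then back off, open and retreat.

Emit:
jog_arm(series=[[[0,0.0015,0],[0,0,0]],[[0,0.0015,0],[0,0,0]],[[0,0.0015,0],[0,0,0]],[[0,-0.003,0],[0,0,0]],[[0,-0.006,0],[0,0,0]],[[0,-0.006,0],[0,0,0]]])

```text
t: 23.45
tcp_pos: [0.5263, -0.2985, 0.1617]
orientation: [0.606, 0.718, 0.221, -0.261]
ft_force: [0.8, -0.5, 0.2]
opening: 0.0526
grip_force: 0.0
```

Emit:
jog_arm(series=[[[0,0,0],[0,0,0]],[[0,0,0],[0,0,0]],[[0,0,0],[0,0,0]],[[0,0,0],[0,0,0]],[[0,0,-0.03],[0,0,0]],[[0,0,-0.07],[0,0,0]],[[0,0,-0.11],[0,0,0]],[[0,0,-0.15],[0,0,0]],[[0,0,-0.17],[0,0,0]],[[0,0,-0.17],[0,0,0]]], hand=-1)

```text
t: 24.45
tcp_pos: [0.5442, -0.4086, 0.294]
orientation: [0.607, 0.719, 0.221, -0.258]
ft_force: [-0.4, -0.1, -0.6]
opening: 0.088
grip_force: 0.0
```

```bash
python3 -c "
from h import *
now()
s=grab('side','s5.png');w=grab('wrist','w5.png')
p=(.503,-.2,.03);u,v=map(int,proj(s,p))
cv2.imwrite('pics/c5.png',np.vstack([cv2.resize(s['image'][v-25:v+25,u-40:u+40],(400,250),interpolation=2).copy().repeat(1,0).__class__.__call__ if 0 else np.hstack([cv2.resize(s['image'][v-30:v+30,u-40:u+40],(320,240),interpolation=2),np.zeros((240,320,3),np.uint8)]),w['image'][:360]])[:,:,::-1])
c=(.507,-.194);a=np.radians(9.8);nx=np.array([np.cos(a),np.sin(a)]);ny=np.array([-nx[1],nx[0]])
e=np.array(c)-ny*.055
# push tool-down, closed, behind -y end
for P in(((*(e-.045*ny),.12),9.8,0),((*(e-.045*ny),.040),9.8,0)): print(P)
row(*(((*(e-.045*ny),.12),9.8,0)))"
```

```text
t 24.45 g [ 0.5273 -0.3058  0.1687] yaw 9.57 tilt 39.75 ydip 0.24 q [ 0.59  0.79  0.16  1.34 -0.52  1.62  1.04] F [-0.4 -0.1 -0.6] op 0.088 0.0
((np.float64(0.5240209499166033), np.float64(-0.292540789848349), 0.12), 9.8, 0)
((np.float64(0.5240209499166033), np.float64(-0.292540789848349), 0.04), 9.8, 0)
[0.083, -0.0008, 0.08] [0.12, -40.03, -0.07] n= 4.7
```

View pics/c5.png

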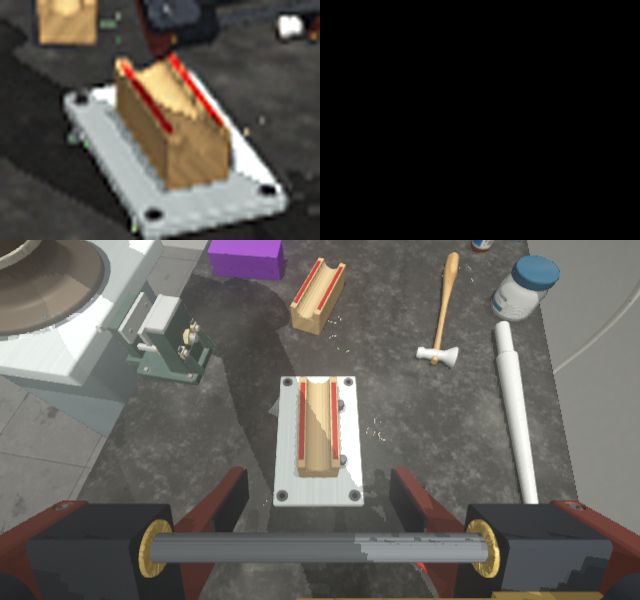

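The block lies channel up at (320,425) in the wrist view, its long side touching both side pins at (341,405) and (342,460). The end pin is hidden, so I'll nudge the near end home with closed fingers.

Emit:
jog_arm(series=[[[0.083,-0.001,0.08],[0,-40,0]],[[0.083,-0.001,0.08],[0,-40,0]],[[0.083,-0.001,0.08],[0,-40,0]],[[0.083,-0.001,0.08],[0,-40,0]],[[0.083,-0.001,0.08],[0,-40,0]],[[0.083,-0.001,0.08],[0,-40,0]],[[0.083,-0.001,0.08],[0,-40,0]],[[0.083,-0.001,0.08],[0,-40,0]],[[0.083,-0.001,0.08],[0,-40,0]]], hand=1)

```text
t: 25.45
tcp_pos: [0.5236, -0.2938, 0.2831]
orientation: [0.645, 0.764, 0.001, -0.0]
ft_force: [0.1, -0.7, -0.4]
opening: 0.0195
grip_force: 0.0
```

Emit:
jog_arm(series=[[[0,0,0.03],[0,0,0]],[[0,0,0.06],[0,0,0]],[[0,0,0.078],[0,0,0]],[[0,0,0.08],[0,0,0]],[[0,0,0.08],[0,0,0]]])

```text
t: 25.95
tcp_pos: [0.5238, -0.2938, 0.2034]
orientation: [0.645, 0.764, 0.0, -0.0]
ft_force: [-0.0, 0.5, 0.0]
opening: 0.0006
grip_force: 0.0
```

Emit:
jog_arm(series=[[[0.008,0,0],[0,0,0]],[[0.015,0,0],[0,0,0]],[[0.022,0,0],[0,0,0]],[[0.026,0,0],[0,0,0]],[[0.029,0,0],[0,0,0]],[[0.03,0,0],[0,0,0]],[[0.03,0,0],[0,0,0]]])

```text
t: 26.65
tcp_pos: [0.519, -0.2635, 0.2038]
orientation: [0.645, 0.764, 0.001, 0.001]
ft_force: [-0.1, -0.1, -0.9]
opening: 0.0003
grip_force: 0.0
```

```bash
python3 -c "
from h import *
now()"
```

```text
t 26.65 g [ 0.5193 -0.2635  0.0408] yaw 9.71 tilt -0.02 ydip 0.1 q [ 0.18  0.59  0.28  1.89 -0.25  0.69  0.77] F [-0.1 -0.1 -0.9] op 0.0003 0.0
```

Emit:
jog_arm(series=[[[0.001,0,0],[0,0,0]],[[0.002,0,0],[0,0,0]],[[0.003,0,0],[0,0,0]],[[0.003,0,0],[0,0,0]]])

```text
t: 27.05
tcp_pos: [0.5184, -0.2605, 0.2036]
orientation: [0.645, 0.764, 0.001, 0.0]
ft_force: [-0.6, 0.1, 0.2]
opening: 0.0005
grip_force: 0.0
```

Emit:
jog_arm(series=[[[0.001,0,0],[0,0,0]],[[0.002,0,0],[0,0,0]],[[0.002,0,0],[0,0,0]]])

```text
t: 27.35
tcp_pos: [0.5181, -0.2597, 0.2039]
orientation: [0.645, 0.764, 0.0, 0.002]
ft_force: [0.5, -4.1, -0.5]
opening: 0.0004
grip_force: 2.6
```

Emit:
jog_arm(series=[[[0.001,0,0],[0,0,0]],[[0.0015,0,0],[0,0,0]],[[0.0015,0,0],[0,0,0]]])

```text
t: 27.65
tcp_pos: [0.5179, -0.2593, 0.2043]
orientation: [0.645, 0.764, -0.0, 0.002]
ft_force: [1.5, -9.1, -1.6]
opening: 0.0005
grip_force: 4.2
```

It stopped at once and the force rose to 9 N, so the block is hard against the end pin. Back away and look from above.

Emit:
jog_arm(series=[[[-0.01,0,0],[0,0,0]],[[-0.03,0,0],[0,0,0]],[[-0.04,0,-0.03],[0,0,0]],[[-0.03,0,-0.08],[0,0,0]],[[-0.01,0,-0.12],[0,0,0]],[[0,0,-0.15],[0,0,0]],[[0,0,-0.16],[0,0,0]],[[0,0,-0.16],[0,0,0]]])

```text
t: 28.45
tcp_pos: [0.5179, -0.2572, 0.3649]
orientation: [0.645, 0.765, 0.001, 0.002]
ft_force: [0.0, -0.2, -0.4]
opening: 0.0005
grip_force: 0.0
```

```bash
python3 -c "
from h import *
now()
s=grab('side','s6.png');w=grab('wrist','w6.png')
u,v=map(int,proj(w,(.507,-.18,.03)));print(u,v)
u=min(max(u,130),510);v=min(max(v,100),300)
cv2.imwrite('pics/c6.png',cv2.resize(w['image'][v-100:v+100,u-130:u+130],(780,600),interpolation=2)[:,:,::-1])"
```

```text
t 28.45 g [ 0.5186 -0.2573  0.2019] yaw 9.74 tilt -0.05 ydip 0.23 q [ 0.11  0.38  0.35  1.78 -0.15  1.01  0.69] F [ 0.  -0.2 -0.4] op 0.0005 0.0
320 113
```

View pics/c6.png

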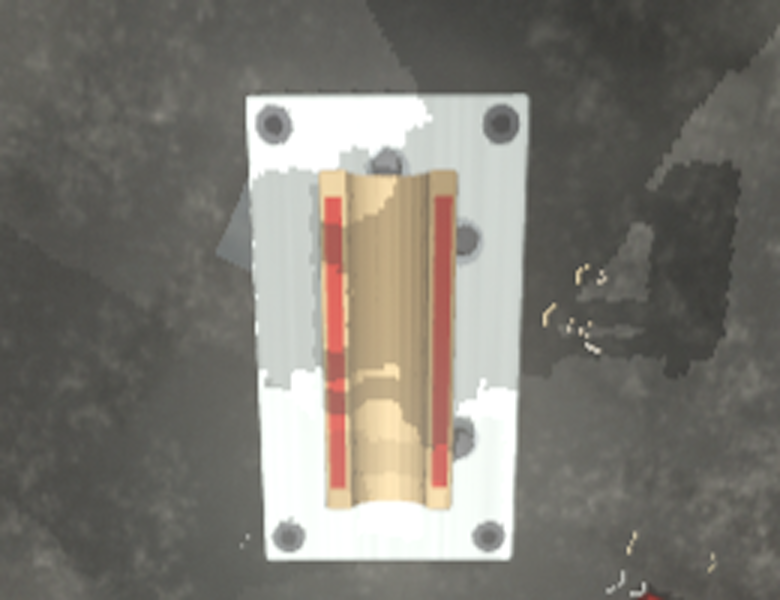

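The block is channel up against both side pins (467,240), (463,437) and the end pin (387,163), and the tool is clear of it.

```bash
python3 -c "
from h import *
print(order.sign_off())"
```

```text
the job is handed in; nothing more can be done
None
```

The upside-down block has been turned over and released, channel side up on the locating plate, against both side pins and the end pin; I handed the job in at about 28 s and left the other block, hammer and tape alone.

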